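# Blow off a nut can in the V-nest and stack it

## Robot

A 7-joint arm with a two-finger parallel gripper is mounted at the origin on a cart in front of the work surface, level with it; the furniture and walls round the work are solid. World frame = base frame: x ahead of the robot, y to its left, z up, the work surface at z = 0. Lengths are in m, angles in degrees, forces in N, time in s.
With the tool pointing down it reaches from about 0.425 to 0.875 m from the base axis. Payload 4.7 kg.
Tool frame: the origin (TCP) lies midway between the tips of the shut fingers; the grasp point (between the pads) lies 19 mm behind it; z points along the fingers, y is the direction in which the jaws open and shut (so a half turn about z gives the same grasp; the last joint's range is limited). The gripper opens to 87 mm and grips with 3 to 60 N. Pads are 19 mm wide; open, the fingers measure 117 mm over their backs; the gripper's body (75 mm by 190 mm) begins 51 mm behind the grasp point.
Start: joints at [-72.359, 18.392, -4.016, 83.108, 1.295, 78.541, -3.26], TCP at [0.188, 0.622, 0.223] pointing down, gripper open.
Joint ranges: [-163.93, 163.93], [-17.29, 119.83], [-79.2, 71.16], [3.27, 140.29], [-89.18, 269.18], [5.43, 117.66], [-154.24, 154.24]. Speed limits (degrees/s): [147.25, 147.25, 180, 180, 180, 180, 180].

## Interface

Orientations are given as [roll, pitch, yaw] about the fixed x, y, z axes, in that order (R = Rz(yaw) Ry(pitch) Rx(roll)).
In Python, from cell import env gives the robot as it stands.
- The arm moves only by the tool apply_moves, never from a script. Its argument "targets" is a list of rows, each a list of 2 entries, a list of its own where there are three numbers: the shift along the world's x, y, z in mm, then the turn, a rotation vector about the world's x, y, z in rad. A call has 1 to 8 rows; each row is the pose to reach, as a shift and turn from the pose commanded when the call began; what a row does not reach only later rows make up. A row lasts 1/10 s, in which the tool goes at most 50 mm and 8.59 degrees, less where a joint would pass 70% of its speed; a pose out of reach is approached as far as the arm can. A call with a gripper value outside its range is refused whole. "hand" is the finger opening in mm, from 0 to 87, set as the call begins (left out, the last holds). The fingers move at their own pace and stop on an object; "squeeze" is the grip in N (left out, the last holds). Time passes only in rows, so rows that repeat a pose let the fingers close. It gives the time, the measured TCP pose, the force and the opening at its end, in the units of the state.
- env.get_obs(): the state, without advancing time (a new reading comes with each control period).
- env.read_camera(name): name is "side" or "top" or "wrist"; returns a dict with "image" (400x640x3 uint8, red, green, blue), "camera_matrix" (3x3 intrinsics, pixels), "camera_from_world" (4x4, takes a point from world to camera coordinates); the wrist camera has in their place "mount" (4x4, takes a point from camera to tool coordinates, whose origin is the TCP and whose axes are the flange's). Camera axes: x right, y down, z forward; pixel columns grow to the right and rows downward; lengths in m; the calibration is good to about 2 mm. The wrist camera is an equidistant fisheye: a pixel r from the principal point sees the ray r / f radians off the axis. A picture is of the moment at which its call begins: read the wrist's pose just before it. There is no depth.
- env.sign_off(): hands the job in, once; it reports no verdict.
Trained networks look in a picture, given as the dict that the camera call returned (one of the last four; its "shot" number tells which), for a name from the list of things; names that differ only in an ending like _2 or _b are one class to them, and where a whole thing is asked for, a point or a joint stands for the part that bears it (a point fixed in the world has none). Each returns a list of dicts, best first, with "conf" (0 to 1); they miss things now and then, are a little off and sometimes report something else, mostly with a low value. They report only what shows in the picture. A call takes as long as a camera call.
- env.regions_of(picture, target): "region" (400x640 bool, what is visible of it) and "rect" ([left, top, right, bottom] in pixels, round what is visible of it).
The state is a dict: "time_s": time; "qpos": joint angles; "joint_velocities": joint speeds; "effort": joint torques, N m; "tool_pos": TCP position; "tool_rot": TCP orientation; "force": force on the tool from outside, world axes, zero at the start; "wrist_torque": the same for the moment, N m; "grip_width": finger opening in m.
Only numpy, scipy, OpenCV 4.12 (cv2) and the standard library are available. Lean on these libraries where they do the work, as an engineer would, in place of code of your own. Each camera call takes 0.05 s, during which the arm holds its last target. There are 200 camera calls.

## Task

Blow the crumbs off the can that stands alone: stand it on the blow-off station and push it fully home into the V, touching both faces, and let go of it. Squeeze the gun's trigger to its first stage for about a second of gentle air, then on past the pressure point to the end of its travel for about a second of full air, and let the trigger go. Then take the can out and stand it squarely on top of the stack of two, without knocking about the stack, the bulldog clip or the two gold seal pads.

Things in the scene. Friction and masses are not known exactly. Their poses are not given: they have to be found in the camera images.
- can_center (a point): Centre (half-way up) of the can to be blown off: clear round nut can with a white ring-pull lid, 70 mm across, 45 mm high, 145 g, standing upright alone on the table, apart from the stack of two. Grasp it round the body; its own yaw means nothing.
- stack_top_center (a point): Centre (half-way up) of the upper can of the loose stack of two like cans (70 mm across, 45 mm high each). The can must end standing on this one, its centre 45 mm above this point.
- stack_low_center (a point): Centre (half-way up) of the lower can of that stack.
- seat (a point): Where can_center lies when the can is home in the V of the blow-off station. Axes: z up, x from the V's open mouth (robot's side) into the V. 27.5 mm above the table. The V's two white upright cheeks, 32 mm high, touch the can at 45 degrees left and right of +x; they lie wholly beyond x +18 mm and within y +-41 mm, so the can's sides (+-y) stay free for fingers, and nothing is above the can.
- gun_grip (a point): Where to squeeze the rigidly fixed gun: half-way between handle back and front of the fully pressed trigger, 211 mm above the table. z runs up along the handle (leans 35 degrees towards the V); x points from trigger to handle, rising 35 degrees; y is level. Handle 24 mm wide, back at x +18 mm, end at z +36 mm; clamp and barrel below z -27 mm. Fingers come along -z; keep the jaws centred here.
- gun_trigger (a joint): First-stage travel of the trigger's hinge (axis along gun_grip's y, 48 mm from the tip): 0 released, 0.14 rad at the pressure point; soft, about 1 to 2.5 N at the tip.
- gun_full (a joint): Second-stage travel of the same trigger, which begins after the pressure point: 0 until then, 0.14 rad at the end of travel. It yields only above about 8 N at the tip and needs about 12 N at the end; both stages spring back when let go.
- station: The blow-off station, fixed: steel plate 271 x 110 x 5 mm on the table, with the V, and behind it a post that holds a blow gun. Origin under the seat, on the table; x into the V, z up. The plate reaches from x -66 to +205 mm, y +-55 mm. From x +75 mm on, gun, trigger and post stand up to 255 mm above the table.
- trigger_tip (a point): Centre of the trigger's rounded tip (7 mm thick, 17 mm wide); moves with it. In gun_grip's axes it lies 2 to 4 mm up along z, and at x -27 mm when released, about -21 mm at the pressure point, -14 mm when fully pressed. One finger goes before it (-x side), the other behind the handle; the squeeze pushes it to +x.
- nozzle (a point): Tip of the gun's nozzle, 84 mm behind the seat in station x and 104 mm above the table, pointing down at the lid of a can in the V.
- clip: Bulldog clip, black, 31 x 40 x 37 mm, a loose bystander. Origin at the centre of its underside.
- pad_a: Small gold pad of seals, 25 x 42 x 11 mm, a loose bystander. Origin at the centre of its underside.
- pad_b: Small gold pad of seals, 25 x 42 x 9 mm, a loose bystander. Origin at the centre of its underside.
- can_pan_011: Top can of a fixed tower of six like cans left of the work, nearer the robot: an obstacle 70 mm across, 275 mm high from the table. Origin at the centre of this can's underside, 228 mm above the table. More and higher towers (up to 370 mm) stand behind, beyond 0.6 m from the robot.
- can_pan_017: Top can of a fixed tower of six like cans left of the work, just behind it: an obstacle 70 mm across, 275 mm high from the table. Origin at the centre of this can's underside, 228 mm above the table. More and higher towers (up to 370 mm) stand behind, beyond 0.6 m from the robot.

How it is judged (in metres and radians):
On the way, in this order (a step that is already met when the one before it is completed fails the run):
1. the can stands home in the V, against both faces, and is let go (distance between can_center and seat below 0.004 m and angle between can_center's own z axis and vertical below 0.06 rad and contact force between the fingers and can below 0.1 N), for 0.3 s.
2. gentle air: the trigger is held at its first stage, short of the second, with the can home (value of joint gun_trigger above 0.06 rad and value of joint gun_full below 0.05 rad and distance between can_center and seat below 0.004 m), for 0.5 s.
3. full air: the trigger is held past the pressure point near the end of its second stage, with the can home (value of joint gun_full above 0.105 rad and distance between can_center and seat below 0.004 m), for 0.6 s.
4. the trigger is let go, the can still home (value of joint gun_trigger below 0.03 rad and value of joint gun_full below 0.02 rad and contact force between the fingers and station below 0.1 N and distance between can_center and seat below 0.004 m), for 0.1 s.
At the end, for the whole second after the job is handed in: The can stands upright and at rest on the upper can of the stack, centred on it within 12 mm, the stack still standing within 20 mm of where it was, and the trigger fully released (horizontal distance between can_center and stack_top_center below 0.012 m and z of can_center in the frame of stack_top_center between 0.041 and 0.049 m and angle between can_center's own z axis and vertical below 0.08 rad and height (world z) of stack_top_center above 0.063 m and linear speed of can below 0.02 m/s and distance of stack_low_center from where it was at the start of the episode below 0.02 m and value of joint gun_trigger below 0.03 rad and value of joint gun_full below 0.02 rad); the robot touches nothing.
It fails at once if a can is tipped over (angle between can_center's own z axis and vertical above 0.6 rad or angle between stack_top_center's own z axis and vertical above 0.4 rad).
It fails at once if the stack is knocked about (moved more than 25 mm) (distance of any of stack_low_center, stack_top_center from where it was at the start of the episode above 0.025 m).
It fails at once if the bulldog clip or one of the two gold seal pads lying among the cans is moved more than 30 mm (distance of any of clip, pad_a, pad_b from where it was at the start of the episode above 0.03 m).
It also fails if it takes over 67 s, if anything falls off the work surface, if the arm or the gripper's body presses on something with over 40 N, if the wrist force passes 120 N, or if a joint passes its speed limit or range.

## Working session

There is one attempt and no reset: what is moved stays moved. The work goes in short steps, Python scripts to look and compute and a tool call to move; the robot and the scene stay as the last step left them, time stands still between calls to the robot, and variables do not carry over. Pictures are saved under pics/ and viewed, about 8 in all and at most 12, crops included, and the job is handed in when it is done.

Besides the shell and the picture viewer there is one more tool, called after "Call:" by a JSON object that holds its "op" and its "data". apply_moves: Moves the arm, as the interface text tells. Its arguments: {"type":"object","properties":{"targets":{"type":"array","items":{"type":"array"}},"hand":{"type":"number"},"squeeze":{"type":"number"}},"required":["targets"]}

```bash
ls; mkdir -p pics; python3 - <<'E'
from cell import env
import cv2,numpy as np
o=env.get_obs();print({k:np.round(v,3) for k,v in o.items()})
for n in ["side","top"]:
    p=env.read_camera(n);cv2.imwrite(f"pics/{n}0.png",p["image"][:,:,::-1]);print(n,p["camera_matrix"],p["camera_from_world"])
    for t in ["can_center","stack_top_center","station","clip","pad_a","can_pan_011","gun_trigger"]:
        for r in env.regions_of(p,t)[:4]: print(t,round(r["conf"],2),r["rect"])
E
```

```text
pics
{'time_s': np.float64(0.0), 'qpos': array([-72.358,  18.44 ,  -4.015,  83.177,   1.295,  78.541,  -3.261]), 'joint_velocities': array([ 0.006, -0.021,  0.002, -0.015, -0.015, -0.046, -0.035]), 'effort': array([ 0.0000e+00, -4.9127e+01, -4.0400e-01, -3.1254e+01, -6.4000e-02,
        4.4000e-02,  0.0000e+00]), 'tool_pos': array([0.188, 0.622, 0.221]), 'tool_rot': array([-1.79887e+02,  6.00000e-03,  1.63167e+02]), 'force': array([-0.434,  0.675, -0.586]), 'wrist_torque': array([-0.014,  0.028,  0.014]), 'grip_width': np.float64(0.087)}
side [[398.43263806   0.         323.25344332]
 [  0.         398.43263806 199.44294325]
 [  0.           0.           1.        ]] [[ 0.99009381 -0.13904974  0.01947854 -0.47475233]
 [-0.03956    -0.40937143 -0.91150976  0.11671724]
 [ 0.13471915  0.9017096  -0.41081693  1.01154902]
 [ 0.          0.          0.          1.        ]]
can_center 0.62 [304.2, 202.9, 335.1, 229.0]
stack_top_center 0.89 [295.9, 209.2, 325.2, 241.6]
station 0.88 [287.9, 199.6, 448.0, 329.8]
station 0.36 [370.6, 199.4, 442.9, 269.6]
clip 0.71 [283.1, 229.1, 298.2, 241.6]
pad_a 0.5 [348.0, 262.1, 371.1, 267.2]
gun_trigger 0.62 [380.0, 224.9, 401.8, 251.1]
top [[461.90521069   0.         320.56541196]
 [  0.         461.90521069 199.14414593]
 [  0.           0.           1.        ]] [[ 0.02583375 -0.99930969  0.02669754 -0.10101033]
 [-0.99367003 -0.02859036 -0.10863913  0.46583429]
 [ 0.10932742 -0.02372199 -0.99372269  1.06539625]
 [ 0.          0.          0.          1.        ]]
can_center 0.92 [232.0, 181.6, 265.0, 211.3]
stack_top_center 0.6 [298.2, 196.5, 327.4, 228.8]
station 0.62 [370.1, 112.6, 487.0, 243.7]
pad_a 0.66 [339.9, 161.3, 356.3, 179.8]
pad_a 0.63 [324.2, 241.9, 343.5, 259.4]
pad_a 0.47 [295.2, 195.0, 323.6, 226.8]
```

View pics/top0.png

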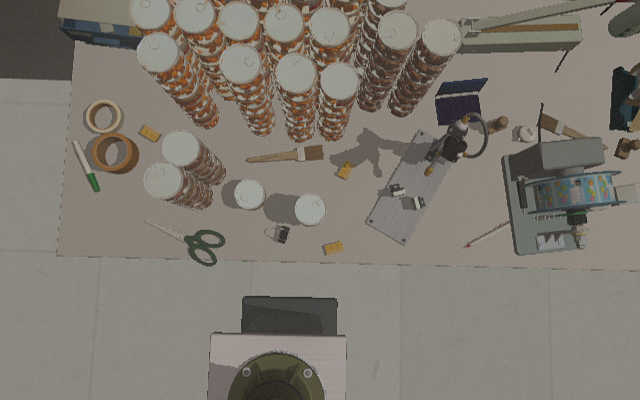

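View pics/side0.png

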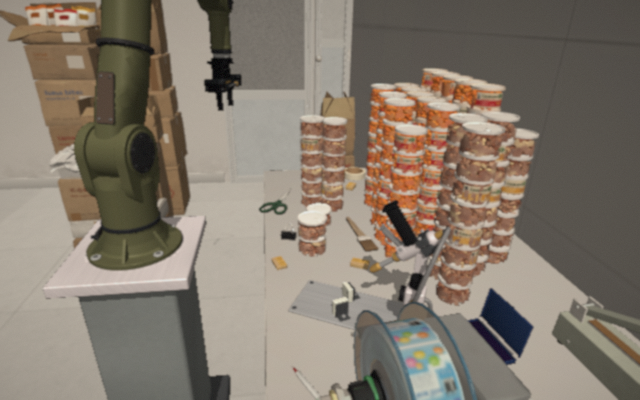

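```bash
cat > h.py <<'E'
from cell import env
import cv2,numpy as np
from scipy.optimize import least_squares
from scipy.spatial.transform import Rotation as R
def cam(n):
    o=env.get_obs();p=env.read_camera(n)
    if n=="wrist":
        T=np.eye(4);T[:3,:3]=R.from_euler("xyz",o["tool_rot"],degrees=True).as_matrix();T[:3,3]=o["tool_pos"]
        p["cfw"]=np.linalg.inv(T@p["mount"]);p["fish"]=True
    else: p["cfw"]=p["camera_from_world"];p["fish"]=False
    return p
def proj(p,X):
    X=np.atleast_2d(X);c=X@p["cfw"][:3,:3].T+p["cfw"][:3,3];K=p["camera_matrix"]
    if p["fish"]:
        r=np.hypot(c[:,0],c[:,1]);s=np.arctan2(r,c[:,2])/np.maximum(r,1e-9);uv=c[:,:2]*s[:,None]
    else: uv=c[:,:2]/c[:,2:]
    return uv*[K[0,0],K[1,1]]+[K[0,2],K[1,2]]
def pix(p,uv,z):
    "pixel -> world xy at height z"
    K=p["camera_matrix"];a=(np.array(uv,float)-[K[0,2],K[1,2]])/[K[0,0],K[1,1]]
    if p["fish"]:
        t=np.hypot(*a);d=np.array([*(a/t*np.sin(t)),np.cos(t)])
    else: d=np.array([*a,1])
    Rm=p["cfw"][:3,:3];o=-Rm.T@p["cfw"][:3,3];d=Rm.T@d
    return (o+d*(z-o[2])/d[2])[:2]
A=np.linspace(0,2*np.pi,60);C=np.c_[np.cos(A),np.sin(A)]*.035
def cyl(x,y,z0,z1): return np.vstack([np.c_[C+[x,y],np.full(60,z)] for z in (z0,z1)])
def box(P): return np.r_[P.min(0),P.max(0)]
def fitcyl(p,rect,z0,z1,g):
    s=least_squares(lambda v:box(proj(p,cyl(*v,z0,z1)))-rect,g);return s.x,s.fun
def up(p,name,x0,y0,x1,y1,k):
    cv2.imwrite(f"pics/{name}.png",cv2.resize(p["image"][y0:y1,x0:x1,::-1],None,fx=k,fy=k,interpolation=cv2.INTER_CUBIC))
E
python3 - <<'E'
from h import *
p=cam("top")
r=lambda t:env.regions_of(p,t)
a=r("can_center")[0];print(a["conf"],fitcyl(p,a["rect"],0,.045,[.45,.1]))
for a in r("stack_top_center")[:2]:print(a["conf"],a["rect"],fitcyl(p,a["rect"],0.045,.09,[.45,0]))
for n,uv,z in [("can",(249,194),.045),("stk",(309.5,209.5),.09),("pa",(347,171),.01),("pb",(333,248),.01),("clip",(281,234),.02),("tow",(165,181),.275),("tow2",(181,149),.275),("pl1",(366,222),.005),("pl2",(404,244),.005),("pl3",(423,130),.005)]:print(n,pix(p,uv,z).round(3))
for t in ["can_pan_011","clip"]: print(t,[(x["conf"],x["rect"]) for x in r(t)])
up(p,"t1",355,105,505,255,4)
E
```

```text
0.65 (array([0.46990644, 0.08038344]), array([ 0.67498366, -0.3768688 , -0.70511019,  0.39229651]))
0.55 [298.4, 194.1, 326.2, 228.5] (array([ 0.43506222, -0.06913079]), array([-1.85932556,  0.98011175,  1.86390239, -1.02207449]))
can [0.474 0.078]
stk [ 0.438 -0.063]
pa [ 0.541 -0.151]
pb [ 0.354 -0.121]
clip [0.384 0.003]
tow [0.466 0.201]
tow2 [0.526 0.176]
pl1 [ 0.419 -0.199]
pl2 [ 0.368 -0.292]
pl3 [ 0.65  -0.337]
can_pan_011 [(0.43, [367.4, 111.9, 487.0, 248.8]), (0.25, [423.8, 115.9, 471.2, 172.7])]
clip [(0.55, [277.1, 227.2, 290.0, 246.3]), (0.32, [325.4, 241.3, 341.8, 257.1])]
```

View pics/t1.png

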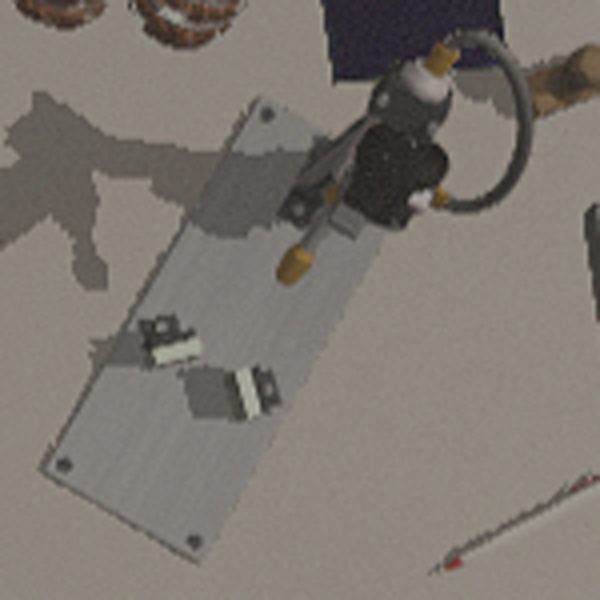

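Call:
{"op": "apply_moves", "data": {"targets": [[[22,-41,22],[0,0,-0.118]],[[44,-82,44],[0,0,-0.236]],[[66,-123,66],[0,0,-0.354]],[[88,-164,88],[0,0,-0.472]],[[110,-205,105],[0,0,-0.59]],[[132,-246,115],[0,0,-0.708]],[[154,-287,119],[0,0,-0.826]],[[176,-328,119],[0,0,-0.944]]]}}

```text
time_s: 1.85
tool_pos: [0.3654, 0.2922, 0.343]
tool_rot: [179.9, -0.1, 108.8]
force: [1.1, -0.8, -0.3]
grip_width: 0.0868
```

Call:
{"op": "apply_moves", "data": {"targets": [[[22,-41,0],[0,0,-0.118]],[[44,-82,0],[0,0,-0.236]],[[66,-123,0],[0,0,-0.354]],[[88,-164,0],[0,0,-0.472]],[[105,-205,0],[0,0,-0.59]],[[105,-214,0],[0,0,-0.59]],[[105,-214,0],[0,0,-0.59]]]}}

```text
time_s: 2.55
tool_pos: [0.4695, 0.0781, 0.3419]
tool_rot: [180.0, -0.0, 75.1]
force: [0.2, 1.1, 0.1]
grip_width: 0.0871
```

```bash
python3 - <<'E'
from h import *
p=cam("wrist");o=env.get_obs();print(o["time_s"],o["tool_pos"],o["tool_rot"],o["qpos"],o["force"]);print(p["mount"],p["camera_matrix"])
up(p,"w1",0,0,640,400,1)
for t in ["can_center","stack_top_center","clip","pad_a","station","trigger_tip"]:
    for r in env.regions_of(p,t)[:3]: print(t,round(r["conf"],2),r["rect"])
# station fit from the top picture
q=cam("top");uv=np.array([[365,222],[405,245.75],[419.5,128.75],[451.25,165]])
def f(v):
    c,s=np.cos(v[2]),np.sin(v[2]);W=lambda x,y:np.r_[v[0]+c*x-s*y,v[1]+s*x+c*y,.005]
    e=proj(q,[W(-.066,.055),W(-.066,-.055),W(.205,.055)])-uv[:3]
    d=pix(q,uv[3],.005)-v[:2];return np.r_[e.ravel(),(-s*d[0]+c*d[1]+.055)*450]
s=least_squares(f,[.45,-.27,-.5]);print("station",s.x,np.degrees(s.x[2]),s.fun.round(1))
E
```

```text
2.6 [0.46907919 0.08037736 0.34172673] [-1.79990206e+02 -5.81037855e-02  7.52736996e+01] [-41.93791874  -6.39601201  26.61701833  96.10779006   2.80573412
  89.59485118 -30.20904757] [-0.58076954  0.36417141 -0.14286854]
[[-3.65150773e-04 -9.69604927e-01 -2.44675605e-01  6.59030601e-02]
 [ 9.99999779e-01 -4.89799253e-04  4.48598363e-04 -3.11221598e-04]
 [-5.54805112e-04 -2.44675388e-01  9.69604892e-01 -1.60997980e-01]
 [ 0.00000000e+00  0.00000000e+00  0.00000000e+00  1.00000000e+00]] [[309.70691629   0.         317.78502917]
 [  0.         309.70691629 198.17767791]
 [  0.           0.           1.        ]]
can_center 0.61 [300.8, 139.9, 347.9, 188.9]
stack_top_center 0.61 [275.2, 274.8, 294.4, 295.7]
stack_top_center 0.16 [420.3, 355.4, 438.1, 400.0]
clip 0.88 [267.4, 214.2, 293.9, 231.3]
pad_a 0.84 [274.7, 273.1, 296.8, 297.2]
pad_a 0.44 [379.9, 272.7, 404.0, 282.8]
station 0.88 [422.3, 353.4, 434.7, 396.9]
station [ 0.44813638 -0.2776177  -0.5107182 ] -29.261997173232913 [ 0.1  0.5 -0.3  0.2  0.6 -0.5 -0.4]
```

View pics/w1.png

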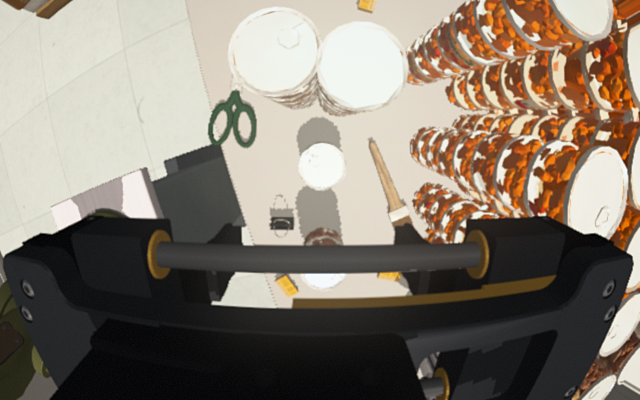

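```bash
python3 - <<'E'
from h import *
p=cam("wrist")
a=env.regions_of(p,"can_center")[0]
print(a["conf"],a["rect"],fitcyl(p,a["rect"],0,.045,[.47,.08]), pix(p,(322,165),.045))
# white-lid centroid
m=a["region"]&(p["image"].min(2)>200);c=np.argwhere(m).mean(0)[::-1];print(m.sum(),c,pix(p,c,.045))
c=np.array([[322,280.]]);print(pix(p,c[0],.09))
q=cam("top")
for c in [(249.5,194)]: print(pix(q,c,.045))
b=env.regions_of(q,"stack_top_center")
for x in b: print(x["conf"],x["rect"])
g=q["image"][190:232,292:332].min(2)
m=(g>200);c=np.argwhere(m).mean(0)[::-1]+[292,190];print(m.sum(),c,pix(q,c,.09))
E
```

```text
0.83 [299.8, 142.8, 349.1, 192.1] (array([0.47758882, 0.07456694]), array([ 1.25040152,  0.48871973, -1.25934745, -0.50191545])) [0.47541547 0.08099982]
1719 [322.60500291 167.73647469] [0.47525664 0.07677521]
[ 0.43331825 -0.08063075]
[0.47366    0.07720042]
0.67 [298.3, 197.2, 326.8, 228.4]
0.25 [426.0, 116.7, 468.4, 175.7]
0 [nan nan] [nan nan]<stdin>:13: RuntimeWarning: Mean of empty slice.
  ret = um.true_divide(
```

Call:
{"op": "apply_moves", "data": {"targets": [[[5,-3,-45],[0,0,0]],[[5,-3,-90],[0,0,0]],[[5,-3,-135],[0,0,0]],[[5,-3,-180],[0,0,0]],[[5,-3,-220],[0,0,0]],[[5,-3,-250],[0,0,0]],[[5,-3,-270],[0,0,0]],[[5,-3,-270],[0,0,0]]]}}

```text
time_s: 3.95
tool_pos: [0.4717, 0.0765, 0.0689]
tool_rot: [-179.7, 0.2, 75.3]
force: [-0.2, -0.5, -0.3]
grip_width: 0.0868
```

```bash
python3 - <<'E'
from h import *
p=cam("wrist");o=env.get_obs();print(o["time_s"],o["tool_pos"],o["tool_rot"],o["qpos"].round(1))
up(p,"w2",0,0,640,400,1)
a=env.regions_of(p,"can_center")
for x in a[:2]: print(x["conf"],x["rect"],fitcyl(p,x["rect"],0,.045,[.47,.08]))
E
```

```text
4.0 [0.47332459 0.07682677 0.07072512] [-1.79881581e+02  1.15446538e-01  7.52689420e+01] [-40.    5.7  29.1 117.6  -3.2  57.6 -24.1]
0.87 [270.4, 163.8, 382.1, 273.9] (array([0.47682286, 0.07563586]), array([ 1.02904873, -1.7095165 , -1.03554566,  1.62069002]))
```

View pics/w2.png

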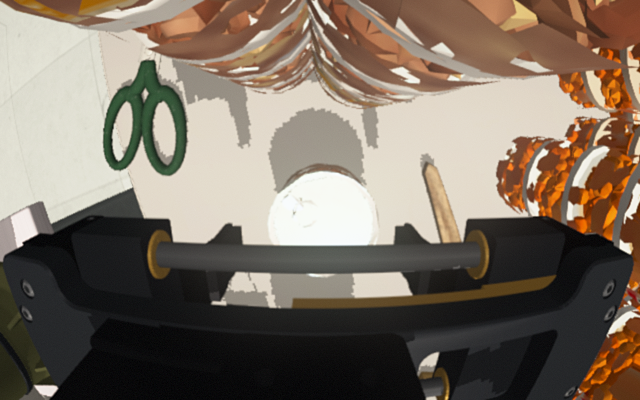

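Call:
{"op": "apply_moves", "data": {"targets": [[[2,-1,-25],[0,0,0]],[[2,-1,-45],[0,0,0]],[[2,-1,-59],[0,0,0]],[[2,-1,-59],[0,0,0]]]}}

```text
time_s: 4.45
tool_pos: [0.4761, 0.0762, 0.0126]
tool_rot: [-180.0, 0.0, 75.3]
force: [0.1, 0.7, 0.0]
grip_width: 0.087
```

Call:
{"op": "apply_moves", "data": {"targets": [[[0,0,0],[0,0,0]],[[0,0,0],[0,0,0]],[[0,0,0],[0,0,0]],[[0,0,0],[0,0,0]],[[0,0,0],[0,0,0]],[[0,0,0],[0,0,0]]], "hand": 55, "squeeze": 20}}

```text
time_s: 5.05
tool_pos: [0.4769, 0.0766, 0.0137]
tool_rot: [180.0, -0.1, 75.3]
force: [-1.7, -0.3, 6.2]
grip_width: 0.0695
```

Call:
{"op": "apply_moves", "data": {"targets": [[[0,0,40],[0,0,0]],[[0,0,85],[0,0,0]],[[0,-15,125],[0,0,0]],[[-3,-45,150],[0,0,0]],[[-7,-85,155],[0,0,0.04]],[[-12,-125,155],[0,0,0.17]],[[-19,-165,155],[0,0,0.31]],[[-26,-205,155],[0,0,0.45]]]}}

```text
time_s: 5.85
tool_pos: [0.4499, -0.1292, 0.1677]
tool_rot: [180.0, -0.0, 101.1]
force: [1.0, 0.3, -1.5]
grip_width: 0.0696
```

Call:
{"op": "apply_moves", "data": {"targets": [[[-8,-35,0],[0,0,0.145]],[[-16,-70,0],[0,0,0.29]],[[-24,-105,0],[0,0,0.435]],[[-32,-132,0],[0,0,0.58]],[[-32,-132,0],[0,0,0.725]],[[-32,-132,0],[0,0,0.866]],[[-32,-132,0],[0,0,0.866]]]}}

```text
time_s: 6.55
tool_pos: [0.4181, -0.2598, 0.1674]
tool_rot: [180.0, -0.0, 150.4]
force: [0.3, 0.6, -1.8]
grip_width: 0.0692
```

```bash
python3 - <<'E'
from h import *
p=cam("wrist");o=env.get_obs();print(o["time_s"],o["tool_pos"],o["tool_rot"],o["qpos"].round(1),o["grip_width"],o["force"])
up(p,"w3",0,0,640,400,1)
for t in ["can_center","station","nozzle","trigger_tip","gun_trigger"]:
    for x in env.regions_of(p,t)[:2]: print(t,x["conf"],x["rect"])
q=cam("top");up(q,"t3",240,100,500,270,3)
for t in ["trigger_tip","gun_trigger"]:
    for x in env.regions_of(q,t)[:2]: print(t,x["conf"],x["rect"])
E
```

```text
6.6 [ 0.41829099 -0.2594631   0.16740808] [ 1.79983975e+02 -1.49315865e-02  1.50302644e+02] [-2.470e+01 -2.000e-01  5.410e+01  1.108e+02  1.000e-01  6.930e+01
  8.970e+01] 0.06939863056336118 [-0.17399912 -0.4591037  -0.98783563]
can_center 0.87 [248.5, 179.1, 393.1, 299.6]
station 0.7 [268.7, 156.9, 367.6, 202.3]
trigger_tip 0.4 [267.5, 157.0, 367.6, 204.0]
trigger_tip 0.43 [438.6, 157.1, 444.5, 161.1]
gun_trigger 0.42 [387.8, 204.0, 407.6, 237.1]
```

View pics/w3.png

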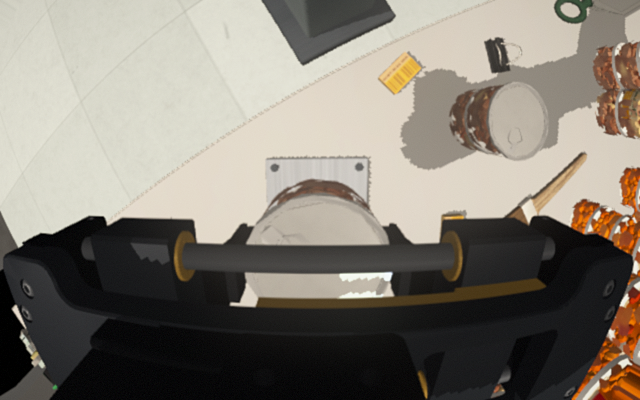

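```bash
python3 - <<'E'
from h import *
p=cam("wrist")
a,b=pix(p,(267,157),.005),pix(p,(369.5,156.5),.005);print(a,b,np.linalg.norm(a-b))
d=(b-a)/np.linalg.norm(b-a);x=np.array([d[1],-d[0]]);print("yaw",np.degrees(np.arctan2(x[1],x[0])),"seat",(a+b)/2+.066*x)
for t in ["station","stack_top_center"]:
  for r in env.regions_of(p,t)[:2]:
    print(t,r["conf"],r["rect"])
    if t[:3]=="sta" and t!="station": print(fitcyl(p,r["rect"],.045,.09,[.437,-.066]))
up(p,"w4",240,130,400,220,4)
g=p["image"][130:220,240:400];print()
E
```

```text
[ 0.36587963 -0.2919416 ] [ 0.41900257 -0.19741136] 0.10843437290719747
yaw -29.334577853171574 seat [ 0.44997817 -0.27701045]
station 0.81 [262.9, 158.3, 368.4, 202.1]
stack_top_center 0.61 [467.5, 79.4, 546.1, 157.2]
(array([ 0.43834937, -0.06415448]), array([-1.3809814 ,  0.08451071,  1.65831598, -0.05240524]))
stack_top_center 0.58 [246.2, 178.3, 391.7, 301.8]
(array([ 0.44932359, -0.2764551 ]), array([ 30.9551659 ,  14.80355367, -31.05604106, -19.12611677]))
```

View pics/t3.png

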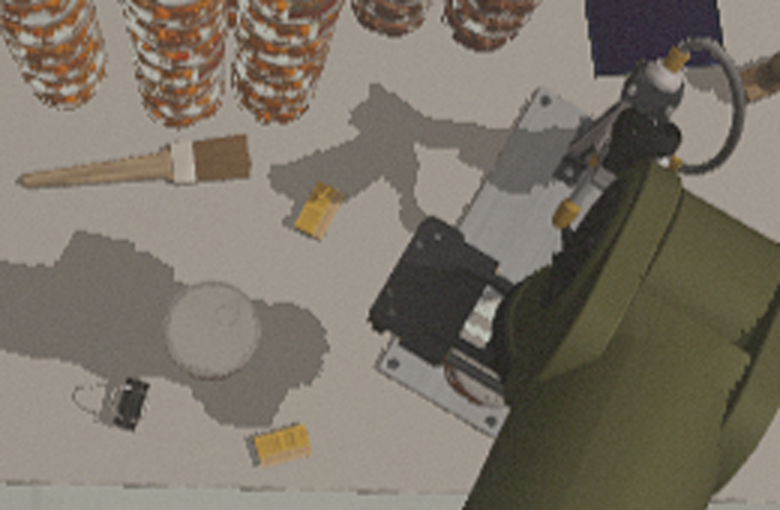

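Call:
{"op": "apply_moves", "data": {"targets": [[[0,0,-40],[0,0,0.005]],[[0,0,-80],[0,0,0.005]],[[0,0,-115],[0,0,0.005]],[[0,0,-138],[0,0,0.005]],[[0,0,-147],[0,0,0.005]],[[0,0,-147],[0,0,0.005]]]}}

```text
time_s: 7.75
tool_pos: [0.4182, -0.2596, 0.0201]
tool_rot: [-179.9, -0.1, 150.7]
force: [0.6, 0.9, -2.1]
grip_width: 0.0698
```

Call:
{"op": "apply_moves", "data": {"targets": [[[8,-5,0],[0,0,0]],[[15,-8,0],[0,0,0]],[[20,-11,0],[0,0,0]],[[24,-13,0],[0,0,0]],[[26,-15,0],[0,0,0]],[[26,-15,0],[0,0,0]]]}}

```text
time_s: 8.35
tool_pos: [0.4448, -0.275, 0.0207]
tool_rot: [-180.0, 0.0, 150.7]
force: [1.0, 0.1, -2.4]
grip_width: 0.0694
```

Call:
{"op": "apply_moves", "data": {"targets": [[[1,-0.5,0],[0,0,0]],[[2,-1,0],[0,0,0]],[[3,-1.5,0],[0,0,0]],[[3,-1.5,0],[0,0,0]]]}}

```text
time_s: 8.75
tool_pos: [0.4476, -0.276, 0.0206]
tool_rot: [180.0, 0.0, 150.7]
force: [-0.4, 0.2, -1.1]
grip_width: 0.0694
```

Call:
{"op": "apply_moves", "data": {"targets": [[[1,-0.5,0],[0,0,0]],[[2,-1,0],[0,0,0]],[[2,-1,0],[0,0,0]]]}}

```text
time_s: 9.05
tool_pos: [0.4492, -0.277, 0.0204]
tool_rot: [-180.0, -0.0, 150.7]
force: [-2.0, -0.1, -1.9]
grip_width: 0.0695
```

Call:
{"op": "apply_moves", "data": {"targets": [[[1,-0.5,-0.5],[0,0,0]],[[2,-1,-1],[0,0,0]],[[3,-1.5,-1.5],[0,0,0]],[[3,-1.5,-2],[0,0,0]],[[3,-1.5,-2],[0,0,0]]]}}

```text
time_s: 9.55
tool_pos: [0.4497, -0.2786, 0.0181]
tool_rot: [-179.9, -0.3, 150.7]
force: [-6.7, 1.1, 3.0]
grip_width: 0.0692
```

Call:
{"op": "apply_moves", "data": {"targets": [[[0.5,0,-0.5],[0,0,0]],[[1,0,-1],[0,0,0]],[[1,0,-1],[0,0,0]],[[1,0,-1],[0,0,0]]]}}

```text
time_s: 9.95
tool_pos: [0.4498, -0.2786, 0.0181]
tool_rot: [-180.0, -0.4, 150.7]
force: [-12.7, 3.9, 16.6]
grip_width: 0.0695
```

Call:
{"op": "apply_moves", "data": {"targets": [[[0,0,0],[0,0,0]],[[0,0,0],[0,0,0]],[[0,0,0],[0,0,0]],[[0,0,0],[0,0,0]]], "hand": 87}}

```text
time_s: 10.35
tool_pos: [0.4543, -0.2785, 0.0177]
tool_rot: [180.0, 0.1, 150.7]
force: [0.3, 0.7, 0.4]
grip_width: 0.0859
```

```bash
python3 - <<'E'
from h import *
p=cam("wrist");o=env.get_obs();print(o["time_s"],o["tool_pos"],o["tool_rot"],o["qpos"].round(1),o["grip_width"],o["force"])
up(p,"w5",200,140,440,320,3)
for t in ["can_center"]:
    for x in env.regions_of(p,t)[:2]: print(t,x["conf"],x["rect"])
E
```

```text
10.4 [ 0.45407704 -0.27847286  0.01765463] [1.79991610e+02 3.96267304e-02 1.50725904e+02] [-14.5  21.5  50.  113.5 -20.3  54.  106.5] 0.08602349403999067 [ 0.01454053 -0.48954276 -0.09488477]
can_center 0.62 [241.5, 170.8, 386.0, 308.7]
```

View pics/w5.png

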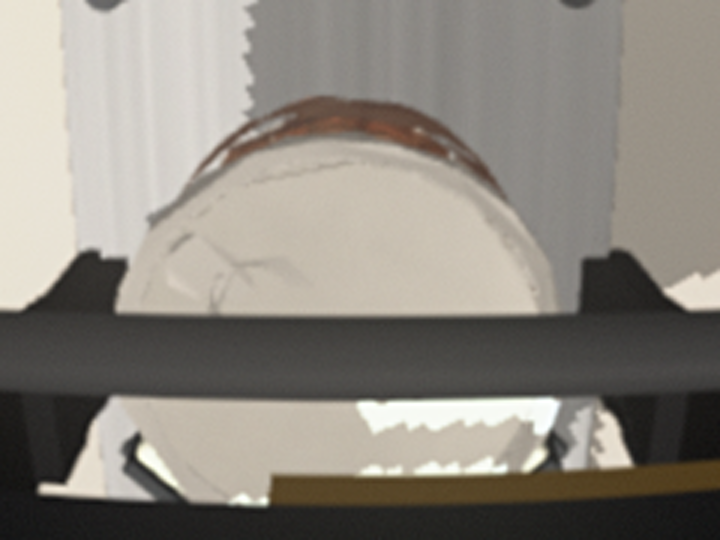

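Call:
{"op": "apply_moves", "data": {"targets": [[[-1.5,-2.5,0],[0,0,0]],[[-1.5,-2.5,0],[0,0,0]],[[-1.5,-2.5,0],[0,0,0]]]}}

```text
time_s: 10.75
tool_pos: [0.4519, -0.2812, 0.0176]
tool_rot: [180.0, 0.0, 150.7]
force: [-0.0, 0.3, -0.1]
grip_width: 0.0874
```

```bash
cat >> h.py <<'E'
ST=np.array([.4495,-.2775]);YAW=np.radians(-29.3)
def st2w(P):
    P=np.atleast_2d(P);c,s=np.cos(YAW),np.sin(YAW);return np.c_[ST[0]+c*P[:,0]-s*P[:,1],ST[1]+s*P[:,0]+c*P[:,1],P[:,2]]
def w2st(xy):
    d=np.array(xy)-ST;c,s=np.cos(YAW),np.sin(YAW);return np.array([c*d[0]+s*d[1],-s*d[0]+c*d[1]])
s35,c35=np.sin(np.radians(35)),np.cos(np.radians(35))
def gun(gx,P,gz=.211,gy=0): # gun_grip axes -> world
    P=np.atleast_2d(P);return st2w(np.c_[gx+c35*P[:,0]-s35*P[:,2],gy+P[:,1],gz+s35*P[:,0]+c35*P[:,2]])
E
python3 - <<'E'
from h import *
q=cam("top");s=cam("side");o=env.get_obs();print(o["tool_pos"],o["force"],o["time_s"])
print("end disc st",w2st(pix(q,(457.5,128.5),.24)))
T=cv2.imread("pics/top0.png");S=cv2.imread("pics/side0.png")
k=6
tc=cv2.resize(T[110:180,420:485],None,fx=k,fy=k,interpolation=3);sc=cv2.resize(S[190:290,365:430],None,fx=k,fy=k,interpolation=3)
for gx,col in [(.13,(0,0,255)),(.15,(0,255,0)),(.17,(255,0,0))]:
    P=gun(gx,[[-.027,0,.003],[.018,0,.036],[.018,0,-.027]])
    for im,c,o in [(tc,q,(420,110)),(sc,s,(365,190))]:
        for u in (proj(c,P)-o)*k: cv2.circle(im,tuple(int(a) for a in u),4,col,-1)
H=600;out=np.zeros((H,800,3),np.uint8);out[:420,:390]=tc;out[:600,400:790]=sc[:600];cv2.imwrite("pics/g.png",out)
E
```

```text
[ 0.45203011 -0.28106074  0.01756225] [ 0.19416346 -0.05788815  0.36834153] 10.85
end disc st [0.15707711 0.00924927]
```

View pics/g.png

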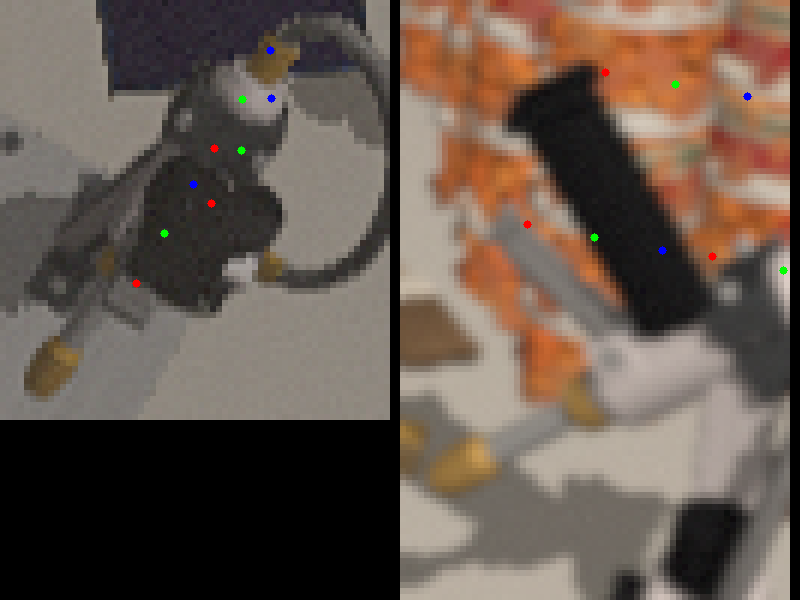

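Call:
{"op": "apply_moves", "data": {"targets": [[[0,0,10],[0,0,0]],[[0,0,30],[0,0,0]],[[0,0,70],[0,0,0]],[[0,0,115],[0,0,0]],[[0,0,160],[0,0,0]],[[0,0,205],[0,0,0]],[[0,0,250],[0,0,0]],[[0,0,295],[0,0,-0.1]]]}}

```text
time_s: 11.65
tool_pos: [0.4514, -0.2813, 0.3153]
tool_rot: [179.9, 0.1, 144.8]
force: [0.1, -0.9, 0.2]
grip_width: 0.0869
```

Call:
{"op": "apply_moves", "data": {"targets": [[[0,0,30],[0,0,-0.14]],[[0,0,60],[0,0,-0.28]],[[0,0,60],[0,0,-0.42]],[[0,0,60],[0,0,-0.56]],[[0,0,60],[0,0,-0.7]],[[0,0,60],[0,0,-0.84]],[[0,0,60],[0,0,-0.98]],[[0,0,60],[0,0,-1.12]]]}}

```text
time_s: 12.45
tool_pos: [0.4516, -0.2814, 0.3732]
tool_rot: [180.0, -0.0, 80.4]
force: [0.1, -0.6, 0.2]
grip_width: 0.0866
```

Call:
{"op": "apply_moves", "data": {"targets": [[[0,0,0],[0,0,-0.14]],[[0,0,0],[0,0,-0.28]],[[0,0,0],[0,0,-0.35]],[[0,0,0],[0,0,-0.35]]]}}

```text
time_s: 12.85
tool_pos: [0.4517, -0.2814, 0.3731]
tool_rot: [180.0, -0.0, 60.7]
force: [-0.2, 0.2, -0.7]
grip_width: 0.0872
```

```bash
cat > g.py <<'E'
from h import *
def tgt(gz,gx=.1245,gy=-.0015):
    p=gun(gx,[0,0,gz],gy=gy)[0]
    Z=np.array([0,0,1.]);sx=np.r_[np.cos(YAW),np.sin(YAW),0];sy=np.r_[-np.sin(YAW),np.cos(YAW),0]
    ax=c35*sx+s35*Z;az=-s35*sx+c35*Z
    return p,np.c_[sy,ax,-az]
def delta(gz,**k):
    o=env.get_obs();p,Rt=tgt(gz,**k);Rc=R.from_euler("xyz",o["tool_rot"],degrees=True).as_matrix()
    return ((p-o["tool_pos"])*1000).round(1),R.from_matrix(Rt@Rc.T).as_rotvec().round(3)
E
python3 - <<'E'
from g import *
o=env.get_obs();print(o["time_s"],o["tool_pos"],o["tool_rot"],o["qpos"].round(1));print(delta(.08),delta(-.016))
q=cam("top")
for r in env.regions_of(q,"can_center")[:2]: print(r["conf"],r["rect"],fitcyl(q,r["rect"],.005,.05,[.45,-.28]))
E
```

```text
12.85 [ 0.45165209 -0.28136963  0.37312508] [ 1.79970046e+02 -2.11255594e-02  6.07016799e+01] [-27.9   1.4  59.   86.5  -1.2  92.7   1.7]
(array([ 65.7, -35.9, -96.6]), array([-0.299, -0.532, -0.   ])) (array([ 113.7,  -62.9, -175.2]), array([-0.299, -0.532, -0.   ]))
0.84 [383.6, 197.1, 415.6, 226.0] (array([ 0.44351522, -0.27525168]), array([-0.59630526, -1.05699878,  0.5762735 ,  1.08081703]))
```

Call:
{"op": "apply_moves", "data": {"targets": [[[15,-8,0],[-0.06,-0.107,0]],[[30,-16,0],[-0.12,-0.213,0]],[[45,-24,0],[-0.18,-0.32,0]],[[60,-32,0],[-0.24,-0.427,0]],[[66,-36,-10],[-0.299,-0.532,0]],[[66,-36,-40],[-0.299,-0.532,0]],[[66,-36,-60],[-0.299,-0.532,0]],[[66,-36,-60],[-0.299,-0.532,0]]]}}

```text
time_s: 13.75
tool_pos: [0.5149, -0.3175, 0.3081]
tool_rot: [145.4, 0.2, 60.6]
force: [-0.3, -0.2, -1.0]
grip_width: 0.0874
```

```bash
python3 - <<'E'
from g import *
o=env.get_obs();print(o["time_s"],o["tool_pos"],o["tool_rot"],o["qpos"].round(1),o["force"]);print(delta(.08),delta(-.016))
p=cam("wrist");s=cam("side")
im=p["image"].copy()
for z in (.04,.003):
  for x in (-.027,.018):
    for u in proj(p,gun(.1245,[x,0,z],gy=-.0015)): cv2.circle(im,tuple(int(a) for a in u),3,(255,0,0),-1)
out=np.zeros((600,800,3),np.uint8);out[:400,:640]=im
out[400:600,:]=cv2.resize(s["image"][190:250,310:550],(800,200),interpolation=3)
cv2.imwrite("pics/w6.png",out[:,:,::-1])
E
```

```text
13.75 [ 0.51486888 -0.3174586   0.30805549] [145.43727268   0.16678803  60.62038673] [ -0.4 -16.5  24.2 114.7  13.   46.3 -10.5] [-0.33935382 -0.20908082 -1.04545362]
(array([  2.5,   0.2, -31.5]), array([-0.001, -0.008,  0.001])) (array([  50.5,  -26.8, -110.2]), array([-0.001, -0.008,  0.001]))
```

View pics/w6.png

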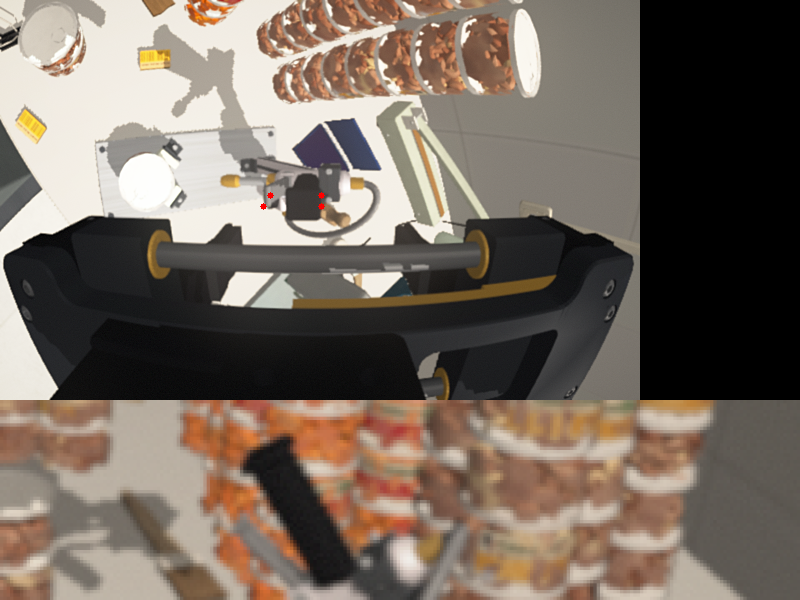

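Call:
{"op": "apply_moves", "data": {"targets": [[[2,0,-16],[0,-0.008,0]],[[2.5,0,-31],[0,-0.008,0]],[[12,-5,-47],[0,-0.008,0]],[[21,-10,-62],[0,-0.008,0]],[[29,-15,-75],[0,-0.008,0]],[[29,-15,-75],[0,-0.008,0]]]}}

```text
time_s: 14.45
tool_pos: [0.5486, -0.3315, 0.238]
tool_rot: [144.6, -0.1, 60.9]
force: [-0.1, 0.2, -0.5]
grip_width: 0.0873
```

```bash
python3 - <<'E'
from g import *
o=env.get_obs();print(o["time_s"],o["tool_pos"],o["tool_rot"],o["qpos"].round(1),o["force"]);print(delta(.02),delta(-.016))
E
```

```text
14.45 [ 0.54861158 -0.33152963  0.23798493] [ 1.44634379e+02 -1.13219364e-01  6.08534243e+01] [ -2.1  -9.1  28.4 117.7   9.1  35.2  -7.6] [-0.11190045  0.2076484  -0.49638311]
(array([ -1.3,  -2.6, -10.6]), array([ 0.001,  0.007, -0.003])) (array([ 16.7, -12.7, -40.1]), array([ 0.001,  0.007, -0.003]))
```

Call:
{"op": "apply_moves", "data": {"targets": [[[3,-4,-12],[0,0.004,-0.003]],[[8,-7,-22],[0,0.006,-0.003]],[[13,-10,-32],[0,0.006,-0.003]],[[16.7,-12.7,-40],[0,0.006,-0.003]],[[16.7,-12.7,-40],[0,0.006,-0.003]],[[16.7,-12.7,-40],[0,0.006,-0.003]]]}}

```text
time_s: 15.05
tool_pos: [0.5636, -0.3449, 0.1972]
tool_rot: [145.0, 0.0, 60.5]
force: [0.1, 0.9, 0.4]
grip_width: 0.0868
```

```bash
python3 - <<'E'
from g import *
o=env.get_obs();print(o["time_s"],o["tool_pos"],o["tool_rot"],o["qpos"].round(1),o["force"]);print(delta(-.016))
p=cam("wrist");up(p,"w7",180,160,460,370,3)
E
```

```text
15.05 [ 0.56362323 -0.34489275  0.19721557] [1.44964720e+02 1.63609245e-02 6.05424323e+01] [ -2.5  -3.5  30.9 118.1   4.3  30.   -3.7] [0.12126802 0.89627231 0.41926909]
(array([1.7, 0.7, 0.7]), array([0.001, 0.   , 0.003]))
```

View pics/w7.png

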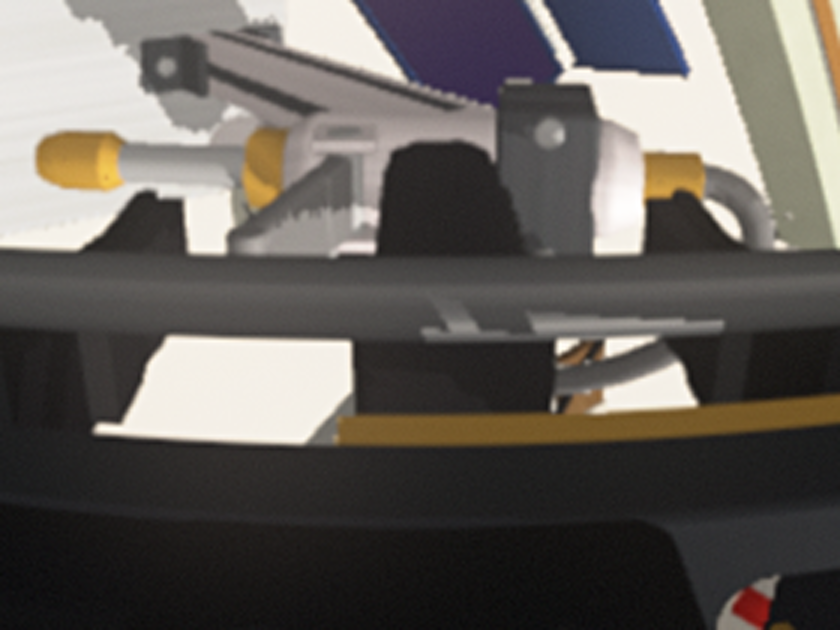

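Call:
{"op": "apply_moves", "data": {"targets": [[[0,0,0],[0,0,0]],[[0,0,0],[0,0,0]],[[0,0,0],[0,0,0]],[[0,0,0],[0,0,0]],[[0,0,0],[0,0,0]],[[0,0,0],[0,0,0]],[[0,0,0],[0,0,0]]], "hand": 46, "squeeze": 5}}

```text
time_s: 15.8
tool_pos: [0.563, -0.3444, 0.1967]
tool_rot: [145.1, -0.0, 60.6]
force: [-2.9, 2.4, 0.5]
grip_width: 0.0476
```

Call:
{"op": "apply_moves", "data": {"targets": [[[0,0,0],[0,0,0]],[[0,0,0],[0,0,0]],[[0,0,0],[0,0,0]],[[0,0,0],[0,0,0]],[[0,0,0],[0,0,0]],[[0,0,0],[0,0,0]],[[0,0,0],[0,0,0]],[[0,0,0],[0,0,0]]]}}

```text
time_s: 16.6
tool_pos: [0.5628, -0.3442, 0.1964]
tool_rot: [145.1, 0.0, 60.6]
force: [-5.2, 3.0, 0.2]
grip_width: 0.0461
```

```bash
python3 - <<'E'
from g import *
o=env.get_obs();print(o["time_s"],o["tool_pos"],o["grip_width"],o["force"]);print(delta(-.016))
E
```

```text
16.6 [ 0.56275132 -0.34421613  0.19638284] 0.046110480139352976 [-5.16343563  2.97998564  0.22478784]
(array([ 2.6, -0. ,  1.5]), array([-0.001, -0.001,  0.003]))
```

Call:
{"op": "apply_moves", "data": {"targets": [[[2,-1,1.4],[0,0,0]],[[2,-1,1.4],[0,0,0]],[[2,-1,1.4],[0,0,0]],[[2,-1,1.4],[0,0,0]],[[2,-1,1.4],[0,0,0]],[[2,-1,1.4],[0,0,0]],[[2,-1,1.4],[0,0,0]],[[2,-1,1.4],[0,0,0]]], "hand": 30, "squeeze": 30}}

```text
time_s: 17.4
tool_pos: [0.5647, -0.3453, 0.1976]
tool_rot: [145.1, 0.0, 60.6]
force: [-5.1, 2.3, -4.5]
grip_width: 0.0357
```

Call:
{"op": "apply_moves", "data": {"targets": [[[0,0,0],[0,0,0]],[[0,0,0],[0,0,0]],[[0,0,0],[0,0,0]],[[0,0,0],[0,0,0]]]}}

```text
time_s: 17.8
tool_pos: [0.5647, -0.3452, 0.1975]
tool_rot: [145.1, 0.0, 60.6]
force: [-4.7, 2.0, -3.7]
grip_width: 0.0356
```

Call:
{"op": "apply_moves", "data": {"targets": [[[0,0,0],[0,0,0]],[[0,0,0],[0,0,0]],[[0,0,0],[0,0,0]],[[0,0,0],[0,0,0]]]}}

```text
time_s: 18.2
tool_pos: [0.5646, -0.3453, 0.1975]
tool_rot: [145.1, 0.0, 60.5]
force: [-5.3, 2.8, -3.5]
grip_width: 0.0357
```

Call:
{"op": "apply_moves", "data": {"targets": [[[0,0,0],[0,0,0]],[[0,0,0],[0,0,0]],[[0,0,0],[0,0,0]],[[0,0,0],[0,0,0]],[[0,0,0],[0,0,0]],[[0,0,0],[0,0,0]],[[0,0,0],[0,0,0]]], "hand": 87, "squeeze": 20}}

```text
time_s: 18.9
tool_pos: [0.5676, -0.3466, 0.2016]
tool_rot: [144.6, -0.0, 60.6]
force: [0.5, -0.3, -0.5]
grip_width: 0.0829
```

```bash
python3 - <<'E'
from g import *
o=env.get_obs();print(o["time_s"],o["tool_pos"],o["grip_width"],o["force"],o["qpos"].round(1));print(delta(-.016),delta(.09))
E
```

```text
18.9 [ 0.56755796 -0.3465564   0.20160165] 0.08288138272509568 [ 0.45412845 -0.33657123 -0.48790024] [ -2.6  -3.4  30.9 117.6   4.1  30.   -3.5]
(array([-2.2,  2.3, -3.7]), array([0.003, 0.006, 0.002])) (array([-55.2,  32.1,  83.1]), array([0.003, 0.006, 0.002]))
```

Call:
{"op": "apply_moves", "data": {"targets": [[[-5,3,2],[0,0,0]],[[-13,8,17],[0,0,0]],[[-26,16,38],[0,0,0]],[[-40,24,60],[0,0,0]],[[-55,32,83],[0,0,0]],[[-55,32,120],[0,0,0]],[[-70,40,160],[0.05,0.09,0]],[[-85,48,175],[0.1,0.18,0]]]}}

```text
time_s: 19.7
tool_pos: [0.4805, -0.2985, 0.3805]
tool_rot: [156.4, -0.0, 60.5]
force: [0.7, -0.6, 1.0]
grip_width: 0.087
```

Call:
{"op": "apply_moves", "data": {"targets": [[[-10,6,0],[0.06,0.107,0]],[[-20,12,0],[0.12,0.21,0]],[[-30,17,0],[0.18,0.32,0]],[[-31,17,0],[0.203,0.361,0]],[[-31,17,0],[0.203,0.361,0]]]}}

```text
time_s: 20.2
tool_pos: [0.4509, -0.2814, 0.3736]
tool_rot: [-179.5, 0.2, 60.6]
force: [-0.5, -0.4, -0.1]
grip_width: 0.087
```

Call:
{"op": "apply_moves", "data": {"targets": [[[0,0,0],[0,0,0.145]],[[0,0,0],[0,0,0.29]],[[0,0,0],[0,0,0.435]],[[0,0,0],[0,0,0.58]],[[0,0,0],[0,0,0.725]],[[0,0,0],[0,0,0.87]],[[0,0,0],[0,0,1.015]],[[0,0,0],[0,0,1.16]]]}}

```text
time_s: 21.0
tool_pos: [0.4495, -0.2808, 0.3748]
tool_rot: [-179.6, 0.3, 127.4]
force: [-1.0, -0.5, -0.4]
grip_width: 0.0868
```

Call:
{"op": "apply_moves", "data": {"targets": [[[0,0,0],[0,0,0.145]],[[0,0,0],[0,0,0.29]],[[0,0,0],[0,0,0.41]],[[0,0,0],[0,0,0.41]],[[0,0,0],[0,0,0.41]]]}}

```text
time_s: 21.5
tool_pos: [0.4495, -0.2807, 0.3746]
tool_rot: [-179.6, 0.2, 150.4]
force: [0.2, -0.4, 1.4]
grip_width: 0.0873
```

```bash
python3 - <<'E'
from g import *
p=cam("wrist");o=env.get_obs();print(o["time_s"],o["tool_pos"],o["tool_rot"],o["grip_width"],o["force"],o["qpos"].round(1))
Rt=R.from_euler("xyz",[180,0,150.7],degrees=True)
print((np.r_[.4515,-.281,.10]-o["tool_pos"])*1000,(Rt*R.from_euler("xyz",o["tool_rot"],degrees=True).inv()).as_rotvec())
for r in env.regions_of(p,"can_center")[:2]: print(r["conf"],r["rect"],fitcyl(p,r["rect"],.005,.05,[.45,-.28]))
E
```

```text
21.55 [ 0.4495857  -0.28071232  0.37447021] [-179.56322576    0.19581445  150.41196128] 0.08737694331058961 [ 0.47632205  0.43981584 -0.97940749] [ 6.2  1.3 23.3 85.9 -0.1 92.7 89.8]
[   1.9142984    -0.28768167 -274.47021407] [ 0.00831851 -0.00077117  0.00504022]
0.88 [300.1, 140.4, 345.8, 184.5] (array([ 0.45268903, -0.276818  ]), array([ 0.72606122, -0.72977525, -0.72806261,  0.6765027 ]))
```

Call:
{"op": "apply_moves", "data": {"targets": [[[2,1.5,-45],[0.008,0,0.005]],[[2,1.5,-90],[0.008,0,0.005]],[[2,1.5,-135],[0.008,0,0.005]],[[2,1.5,-180],[0.008,0,0.005]],[[2,1.5,-225],[0.008,0,0.005]],[[2,1.5,-260],[0.008,0,0.005]],[[2,1.5,-285],[0.008,0,0.005]],[[2,1.5,-295],[0.008,0,0.005]]]}}

```text
time_s: 22.4
tool_pos: [0.45, -0.2783, 0.0763]
tool_rot: [-179.9, -0.4, 150.8]
force: [-0.7, 0.7, 0.5]
grip_width: 0.0869
```

```bash
python3 - <<'E'
from g import *
p=cam("wrist");o=env.get_obs();print(o["time_s"],o["tool_pos"],o["tool_rot"],o["grip_width"],o["force"],o["qpos"].round(1))
for r in env.regions_of(p,"can_center")[:2]: print(r["conf"],r["rect"],fitcyl(p,r["rect"],.005,.05,[.45,-.28]))
E
```

```text
22.45 [ 0.4501341  -0.27831945  0.07620095] [-179.90098361   -0.37204642  150.79084098] 0.08703984205558313 [-0.6139471   0.32169956 -1.09693835] [  7.9  11.5  23.1 110.5  -5.1  59.4  94. ]
0.7 [264.2, 162.9, 373.8, 277.9] (array([ 0.45042241, -0.27832224]), array([ 0.73603054,  1.5216737 , -0.73741992, -1.64542741]))
```

Call:
{"op": "apply_moves", "data": {"targets": [[[0,0,-25],[0,0.004,0]],[[0,0,-45],[0,0.006,0]],[[0,0,-57],[0,0.006,0]],[[0,0,-57],[0,0.006,0]]]}}

```text
time_s: 22.9
tool_pos: [0.4516, -0.2791, 0.0218]
tool_rot: [-179.8, -0.5, 150.8]
force: [-0.1, -1.1, -0.2]
grip_width: 0.0868
```

Call:
{"op": "apply_moves", "data": {"targets": [[[0,0,0],[0,0,0]],[[0,0,0],[0,0,0]],[[0,0,0],[0,0,0]],[[0,0,0],[0,0,0]],[[0,0,0],[0,0,0]],[[0,0,0],[0,0,0]]], "hand": 55, "squeeze": 20}}

```text
time_s: 23.5
tool_pos: [0.4522, -0.2801, 0.0231]
tool_rot: [-179.8, -0.3, 150.8]
force: [-1.9, -0.4, 5.7]
grip_width: 0.0692
```

```bash
python3 - <<'E'
from g import *
o=env.get_obs();print(o["time_s"],o["tool_pos"],o["tool_rot"],o["grip_width"],o["force"],o["qpos"].round(1))
E
```

```text
23.5 [ 0.45215448 -0.28005629  0.02307293] [-179.75827333   -0.33532416  150.83146984] 0.06924296993591614 [-1.93387102 -0.40119181  5.67496654] [  8.7  16.   22.6 112.4  -7.2  53.3  95.7]
```

Call:
{"op": "apply_moves", "data": {"targets": [[[-3,1.7,2],[0,0,0]],[[-10,5.6,4],[0,0,0]],[[-20,11,10],[0,0,0]],[[-30,17,30],[0,0,0]],[[-30,17,70],[0,0,0]],[[-30,17,115],[0,0,0]],[[-30,17,155],[0,0,0]],[[-30,20,180],[0,0,0]]]}}

```text
time_s: 24.3
tool_pos: [0.4219, -0.2595, 0.2049]
tool_rot: [-179.8, -0.2, 150.8]
force: [0.6, -0.3, -1.7]
grip_width: 0.0692
```

Call:
{"op": "apply_moves", "data": {"targets": [[[2,25,0],[0,0,0]],[[5,60,0],[0,0,0]],[[8,95,0],[0,0,0]],[[12,130,0],[0,0,0]],[[15,145,0],[0,0,0]],[[15,145,0],[0,0,0]],[[15,145,0],[0,0,0]]]}}

```text
time_s: 25.0
tool_pos: [0.436, -0.1147, 0.2016]
tool_rot: [-179.7, -0.4, 150.9]
force: [-0.5, -0.4, -1.7]
grip_width: 0.069
```

```bash
python3 - <<'E'
from g import *
p=cam("wrist");o=env.get_obs();print(o["time_s"],o["tool_pos"],o["tool_rot"],o["grip_width"],o["force"],o["qpos"].round(1))
up(p,"w8",0,0,640,400,1)
z=o["tool_pos"][2]+.0044
for t in ["can_center","stack_top_center","stack_low_center"]:
  for r in env.regions_of(p,t)[:3]:
    print(t,r["conf"],r["rect"],"stk",fitcyl(p,r["rect"],.045,.09,[.437,-.066])[0],"held",*fitcyl(p,r["rect"],z-.0225,z+.0225,o["tool_pos"][:2]))
E
```

```text
25.05 [ 0.4360431  -0.11536553  0.2017165 ] [-179.73279197   -0.44074955  150.76856185] 0.06917420436412859 [-0.89480246 -1.23948191 -1.85674389] [ -2.7  -5.4  13.3 111.6   1.4  74.1  70.9]
can_center 0.88 [246.7, 169.2, 391.9, 300.6] stk [ 0.47270344 -0.1349001 ] held [ 0.4286699  -0.11032424] [-0.78317798 -7.89401693  0.75792226  8.69411773]
can_center 0.59 [171.8, 201.5, 260.8, 308.1] stk [ 0.44232026 -0.24323855] held [ 0.41435227 -0.16878197] [-24.8233639  -13.15521243  21.71074601  20.16722882]
stack_top_center 0.59 [330.5, 134.6, 408.2, 211.9] stk [ 0.44113422 -0.06400396] held [ 0.41363898 -0.07258219] [-32.25123499 -31.99223307  40.61311672  41.93608649]
```

View pics/w8.png

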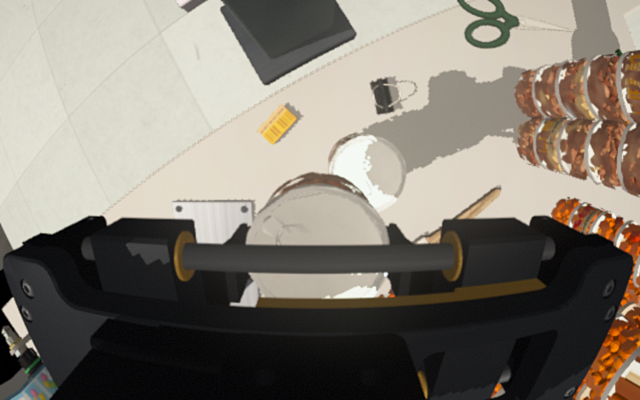

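Call:
{"op": "apply_moves", "data": {"targets": [[[3,25,0],[0,0.003,0]],[[5.5,50,0],[0,0.006,0]],[[5.5,50,0],[0,0.006,0]],[[5.5,50,-30],[0,0.006,0]],[[5.5,50,-60],[0,0.006,0]],[[5.5,50,-78],[0,0.006,0]],[[5.5,50,-83],[0,0.006,0]],[[5.5,50,-83],[0,0.006,0]]]}}

```text
time_s: 26.0
tool_pos: [0.4418, -0.0651, 0.1186]
tool_rot: [-179.6, -0.8, 150.8]
force: [-0.2, 0.2, -1.7]
grip_width: 0.0695
```

```bash
python3 - <<'E'
from g import *
o=env.get_obs();print(o["time_s"],o["tool_pos"],o["tool_rot"],o["grip_width"],o["force"])
q=cam("top");s=cam("side")
for n,c in (("top",q),("side",s)):
  for t in ["can_center","stack_top_center"]:
    for r in env.regions_of(c,t)[:2]: print(n,t,r["conf"],r["rect"])
xy=o["tool_pos"][:2]
print(box(proj(s,cyl(.4395,-.064,0,.045))),box(proj(s,cyl(.4395,-.064,.045,.09))),box(proj(s,cyl(*xy,.095,.14))))
k=5;im=np.zeros((500,800,3),np.uint8)
im[:,:400]=cv2.resize(s["image"][170:270,275:355],None,fx=k,fy=k,interpolation=3)
im[:,400:]=cv2.resize(q["image"][160:260,270:350],None,fx=k,fy=k,interpolation=3)
cv2.imwrite("pics/p.png",im[:,:,::-1])
E
```

```text
26.0 [ 0.44179114 -0.06512048  0.11861862] [-179.55441087   -0.78403266  150.76359126] 0.06947068131246274 [-0.15661653  0.23019922 -1.69235694]
side can_center 0.96 [297.9, 188.6, 328.1, 220.2]
side can_center 0.42 [285.9, 197.6, 450.0, 327.3]
side stack_top_center 0.8 [296.8, 216.4, 325.6, 241.3]
side stack_top_center 0.34 [285.7, 196.9, 449.2, 329.6]
[297.25730766 226.66238373 325.31138235 256.2612737 ] [297.12232486 210.94701502 325.7076182  240.37552926] [297.96162818 192.93919505 327.17815319 222.16608727]
```

Call:
{"op": "apply_moves", "data": {"targets": [[[-0.5,0,-3],[0,-0.005,0]],[[-1.5,0,-6],[0,-0.009,0]],[[-1.5,0,-8],[0,-0.009,0]],[[-1.5,0,-8],[0,-0.009,0]]]}}

```text
time_s: 26.7
tool_pos: [0.4403, -0.0642, 0.1106]
tool_rot: [-179.8, -0.3, 150.8]
force: [-0.1, -0.2, -1.8]
grip_width: 0.0693
```

Call:
{"op": "apply_moves", "data": {"targets": [[[0,0,-1],[0,0,0]],[[0,0,-2],[0,0,0]],[[0,0,-2],[0,0,0]]]}}

```text
time_s: 27.0
tool_pos: [0.4409, -0.0643, 0.1091]
tool_rot: [-179.9, -0.3, 150.8]
force: [-0.0, -0.3, -0.3]
grip_width: 0.0696
```

Contact is starting (the weight is coming off).

Call:
{"op": "apply_moves", "data": {"targets": [[[0,0,-0.5],[0,0,0]],[[0,0,-0.5],[0,0,0]],[[0,0,-0.5],[0,0,0]]]}}

```text
time_s: 27.3
tool_pos: [0.441, -0.0643, 0.1091]
tool_rot: [-179.9, -0.2, 150.8]
force: [-2.0, 0.7, 5.6]
grip_width: 0.0694
```

Call:
{"op": "apply_moves", "data": {"targets": [[[0,0,0],[0,0,0]],[[0,0,0],[0,0,0]],[[0,0,0],[0,0,0]]]}}

```text
time_s: 27.6
tool_pos: [0.441, -0.0643, 0.1091]
tool_rot: [-179.9, -0.2, 150.8]
force: [-1.6, -0.2, 4.4]
grip_width: 0.0692
```

Call:
{"op": "apply_moves", "data": {"targets": [[[0,0,0],[0,0,0]],[[0,0,0],[0,0,0]],[[0,0,0],[0,0,0]],[[0,0,0],[0,0,0]],[[0,0,0],[0,0,0]]], "hand": 87}}

```text
time_s: 28.1
tool_pos: [0.4407, -0.0642, 0.1084]
tool_rot: [-179.9, -0.3, 150.8]
force: [-0.0, -0.3, 0.4]
grip_width: 0.0868
```

```bash
python3 - <<'E'
from g import *
p=cam("wrist");o=env.get_obs();print(o["time_s"],o["tool_pos"],o["tool_rot"],o["grip_width"],o["force"])
s=cam("side")
for r in env.regions_of(p,"can_center")[:2]: print(r["conf"],r["rect"],fitcyl(p,r["rect"],.09,.135,[.44,-.065]))
for r in env.regions_of(s,"can_center")[:1]+env.regions_of(s,"stack_top_center")[:1]: print(r["conf"],r["rect"])
E
```

```text
28.15 [ 0.44070065 -0.06423778  0.10837284] [-179.85513626   -0.27911889  150.84436798] 0.08693941468400994 [ 0.31032266  0.38069418 -0.79215627]
0.94 [247.1, 170.9, 390.4, 308.6] (array([ 0.43593909, -0.06160551]), array([-1.07565439, -4.48556223,  1.06067009,  5.17438346]))
0.95 [308.3, 197.7, 327.4, 225.4]
0.96 [298.3, 220.5, 323.5, 239.8]
```

Call:
{"op": "apply_moves", "data": {"targets": [[[0,0,6],[0,0,0]],[[0,0,18],[0,0,0]],[[0,0,40],[0,0,0]],[[0,0,75],[0,0,0]],[[0,0,115],[0,0,0]],[[0,0,150],[0,0,0]],[[0,0,170],[0,0,0]],[[0,0,170],[0,0,0]]]}}

```text
time_s: 29.15
tool_pos: [0.4427, -0.0644, 0.2829]
tool_rot: [179.9, 0.1, 150.8]
force: [-0.3, -0.2, -0.2]
grip_width: 0.0866
```

Call:
{"op": "apply_moves", "data": {"targets": [[[20,45,0],[0,0,0]],[[40,90,0],[0,0,0]],[[40,90,0],[0,0,0]],[[40,90,0],[0,0,0]]]}}

```text
time_s: 29.55
tool_pos: [0.4803, 0.0265, 0.2775]
tool_rot: [-179.7, -0.4, 151.0]
force: [0.8, -1.2, -0.7]
grip_width: 0.0873
```

```bash
python3 - <<'E'
from g import *
o=env.get_obs();print(o["time_s"],o["tool_pos"],o["force"])
for n in ("wrist","top","side"):
  c=cam(n)
  print(n,"model",box(proj(c,cyl(.4395,-.064,.09,.135))).round(1),box(proj(c,cyl(.4395,-.064,.045,.09))).round(1))
  for t in ["can_center","stack_top_center"]:
    for r in env.regions_of(c,t)[:2]:
      print(n,t,r["conf"],r["rect"],"top can:",*[a.round(4) for a in fitcyl(c,r["rect"],.09,.135,[.44,-.065])])
c=cam("wrist");w=c["image"].min(2);
E
```

```text
29.55 [0.48028146 0.02653578 0.27747931] [ 0.84171648 -1.2335497  -0.72253477]
wrist model [193.6 158.8 264.1 228.9] [207.7 154.8 270.1 216.5]
wrist can_center 0.95 [190.8, 156.7, 263.7, 230.2] top can: [ 0.4382 -0.0654] [ 1.2404  1.7257 -1.1504 -1.7515]
wrist stack_top_center 0.57 [241.4, 155.6, 267.8, 208.3] top can: [ 0.4431 -0.0307] [-21.8732  -8.6504  22.4253   9.3491]
top model [293.7 190.5 326.6 224.4] [294.3 193.  325.8 225.5]
top can_center 0.9 [293.9, 192.8, 324.3, 226.1] top can: [ 0.4351 -0.0619] [-1.2835 -0.3086  1.2887  0.3073]
side model [297.  194.6 326.1 223.9] [297.1 210.9 325.7 240.4]
side can_center 0.64 [295.2, 195.9, 327.6, 223.7] top can: [ 0.4388 -0.0672] [ 1.5803 -0.7257 -1.5902  0.8164]
side stack_top_center 0.63 [300.8, 220.8, 326.0, 243.3] top can: [ 0.4312 -0.1734] [-3.6348 -6.4916  3.6843  4.738 ]
```

```bash
python3 -c "
from cell import env
print(env.get_obs()['time_s'],env.sign_off())"
```

```text
the job is handed in; nothing more can be done
30.05 None
```

The can was blown off and now stands on top of the stack of two. I handed the job in at about 30 s of the 67 s allowed. No verdict came back, so everything below is from my own readings.

- **Seating:** I pushed the can into the V until the force showed contact on both faces. I then opened the fingers. A later wrist picture showed the can touching both cheeks.
- **Gentle air:** I squeezed the trigger with 5 N for about 1.5 s. The opening was 46 to 48 mm and the reaction 4 to 6 N, which fits the pressure point.
- **Full air:** The opening was 35.6 mm, which matches the end of travel, and I held it for roughly 1 s. I then opened the fingers fully and the force fell to zero. I inferred the trigger stages from force and opening; I could not read the joints themselves.
- **Placing:** I released the can with only a few newtons of contact on the stack. The wrist fit puts the can at (0.438, -0.065) and my stack estimate is (0.4395, -0.064), about 2 mm apart, and the limit is 12 mm.
- **Disagreements:** The top camera placed the can about 5 mm off and the side camera about 3 mm. Both are within tolerance, and the top camera had shown a similar bias earlier.
- **Not checked:** I could not view a picture of the placing because the 12-picture limit was reached. I took no final measurement of the clip or the pads. I felt no unexpected contact near them.

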